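# Clamp a jar in a ratchet jar clamp

## Task

Clamp the jar of red chilli sauce upright in the green jar clamp, so that its stuck lid can then be unscrewed with one hand: swing the black ball over to throw the pawl out of the ratchet wheel, wind the jaw back with the red knob, stand the jar on the board between the pad and the vee, and swing the pawl back down into the teeth. Then wind the jaw up clockwise, click by click, until the spring behind the pad is pressed in about half way (its red ring just slipping into the collar), and leave the pawl holding it; never drive the pad hard against its stop. Never force the knob backwards while the pawl is in the teeth, and do not knock over the other jars.

Things in the scene. Friction and masses are not known exactly. Their poses are not given: they have to be found in the camera images.
- clamp: Jar clamp fixed to the table: beech board 130 x 335 mm, top face 18 mm above the table, green steel parts. Origin on the table under the clamp's axis, z up, y along the board from the knob end (-y, board ends at -185 mm) to the vee end (+y, +150 mm), x across. A jaw 62 mm wide, 74 mm high slides along y and carries the pad; gear housing 96 mm square, 48 mm high, round x 0, y -95 mm.
- jar_seat (a point): Mean place of the underside of the jar when home in the vee: clamp x 0, y 62 mm, on the board's top. The rubber-faced vee block (faces 40 degrees off x, open to -y, 98 mm wide, top 73 mm above the table) is screwed down up to 7.5 mm nearer or farther along y each time and is not measured: the true seat lies at y 54.5 to 69.5 mm.
- pad: Black rubber pad on the jaw, 46 mm wide, 40 mm high; origin at its face's middle, 52 mm above the table, y points at the jar. On a spring, 3.2 N per mm, hard stop at 9.4 mm (30 N); a red ring on its sleeve reaches the jaw's collar at 4.7 mm (15 N). Unloaded it moves 18 mm per rad of knob, to +y for clockwise. At the start the jar does not fit; knob 1.5 rad back, it has 6 to 23 mm of slack.
- knob: Red wing knob turning on a vertical axis at clamp x 0, y -95 mm. Wing 52 mm long (its x), 14 mm thick (its y), 26 mm high; origin on the axis at the wing's lower edge, 82 mm above the table. At the start 1.55 to 1.7 rad from its open stop (anticlockwise from above); 2.4 rad of travel in all. Turning takes 0.02 N m friction, 0.12 N m per rad/s, and 0.018 N m per N of pad load.
- ratchet (a point): Middle of the steel ratchet wheel under the knob, at the height of its tooth tips (62 mm above the table); 88 mm across, 36 teeth on top. With the pawl in it turns clockwise from above only: a click each 10 degrees = 3.1 mm of jaw = 10 N on the pad. Let go between clicks, a loaded knob runs back to the last click; without the pawl it unwinds.
- pawl: Steel pawl. Origin on its pivot (clamp x -40, y -156 mm, 68 mm above the table), x along the hinge. Arm 61 mm, from the pivot towards +y, nose on the teeth at the wheel's -x side. Its z axis is upright (within 0.1 rad) with the nose on the teeth; thrown back to its stop it is turned 1.57 rad about +x and the arm stands up. Its weight keeps it in either position; middle at about 0.9 rad.
- pawl_ball (a point): Centre of the smooth black ball (15 mm) on the pawl's stalk, at clamp x -64 mm. Pawl in the teeth: y about -133 mm, 101 mm above the table. Thrown back: y about -189 mm, 91 mm above the table. Nudge it gently along the clamp's y with shut fingertips: from its +y side about 60 mm to throw the pawl out, from its -y side to drop it in. The arm swings up beside it, at x -45 to -35 mm.
- jar: Glass jar of red chilli sauce with an amber lid and a green and white label, solid body 66 mm across (up to 69 in the picture), 112 mm tall, 0.3 to 0.6 kg; origin at the middle of its underside, z up.
- pickles: Bystander: bigger jar of brown pickles with a yellow lid, 76 mm across, 112 mm tall; origin at the middle of its underside, z up.
- spice: Bystander: slim spice jar with a red cap, 45 mm across, 106 mm tall; origin at the middle of its underside, z up.
There are look-alikes about, which are no part of the job. What is shaped like the jar but pink is not meant.

How it is judged:
By the outcome, as a careful person would: the job done as asked, in the order asked, and still so for the second after the job is handed in, with the robot touching nothing.
It also fails if it takes over 72 s, if anything falls off the work surface, if the arm or the gripper's body presses on something with over 40 N, if the wrist force passes 120 N, or if a joint passes its speed limit or range.

## Robot

A 6-joint arm with a two-finger parallel gripper is mounted at the origin on a cart in front of the work surface, level with it; the furniture and walls round the work are solid. World frame = base frame: x ahead of the robot, y to its left, z up, the work surface at z = 0. Lengths are in mm, angles in rad, forces in N, time in s.
With the tool pointing down it reaches from about 350 to 975 mm from the base axis. Payload 7.1 kg.
Tool frame: the origin (TCP) lies on the front face of the gripper's body, between the roots of the fingers; the fingertips stand 80 mm ahead of it and the grasp point (between the pads) lies 61 mm ahead of it; z points along the fingers, y is the line along which they close (so a half turn about z gives the same grasp; the last joint's range is limited). The gripper opens to 88 mm and grips with 3 to 60 N. Pads are 20 mm wide; open, the fingers measure 115 mm over their backs; the gripper's body (75 mm by 178 mm) begins 61 mm behind the grasp point.
Start: joints at [-1.367, 0.423, 1.63, -0, 1.089, -0.019], TCP at [138.12, -609.531, 302.675] pointing down, gripper open.
Joint ranges: [-3, 3], [-0.9, 2.11], [0.09, 2.58], [-1.31, 4.45], [0.11, 2.69], [-2.54, 2.54]. Speed limits (rad/s): [2.39, 2.39, 3.01, 3.14, 3.14, 3.14].

## Interface

Orientations are given as a rotation vector (axis times angle).
In Python, from workcell import readout, vision, close_job gives the robot as it stands.
- The arm moves only by the tool servo_tool, never from a script. Its argument "plan" is a list that holds one entry, the list of rows, each a list of 7 numbers: the gripper command: -1 is fully open, 1 is shut, values between are in proportion, then the shift along the world's x, y, z in units of 40 mm (1.0 is 40 mm), then the turn, a rotation vector about the world's x, y, z in units of 5 degrees (1.0 is 5 degrees). A call has 1 to 5 rows; each row shifts and turns the commanded pose from where the row before left it; what a row does not reach is not made up. A row lasts 1/12 s, in which the tool goes at most 41.7 mm and 7.16 degrees, less where a joint would pass 70% of its speed; a pose out of reach is approached as far as the arm can. A call is refused whole if a number of a shift passes 1 or a number of a turn 1, either way. A call with a gripper value outside its range is refused whole. The fingers move at their own pace and stop on an object; the grip force is fixed at half the most. Time passes only in rows, so rows that do not move let the fingers close. It gives the time, the measured TCP pose, the force, the opening and the grip force at its end, in the units of the state.
- readout.get_obs(): the state, without advancing time (a new reading comes with each control period).
- vision.get_image(name): name is "scene" or "top" or "wrist"; returns the picture (480x640x3 uint8, red, green, blue); there is no depth.
- vision.camera_params(name): a dict with "fx", "fy", "cx", "cy" (pixels), "rvec" (rotation vector, rad) and "tvec" (3), from world to camera coordinates, as OpenCV has them; the wrist camera has in their place "hand_eye" (4x4, takes a point from camera to tool coordinates, whose origin is the TCP and whose axes are the flange's). Camera axes: x right, y down, z forward; pixel columns grow to the right and rows downward; lengths in mm; the calibration is good to about 2 mm. A picture is of the moment at which its call begins: read the wrist's pose just before it. camera_params takes no time and is no camera call.
- close_job(): hands the job in; it is judged then, once.
The state is a dict: "t": time; "qpos": joint angles; "qvel": joint speeds; "joint_torque": joint torques, N m; "ee_pos": TCP position; "orientation": TCP orientation; "ft_force": force on the tool from outside, world axes, zero at the start; "moment": the same for the moment, N m; "width": finger opening in mm; "grasp_force": force on a finger pad.
Only numpy, scipy, OpenCV 4.12 (cv2) and the standard library are available. Lean on these libraries where they do the work, as an engineer would, in place of code of your own. Each camera call takes 0.05 s, during which the arm holds its last target. There are 200 camera calls.

## Working session

There is one attempt and no reset: what is moved stays moved. The work goes in short steps, Python scripts to look and compute and a tool call to move; the robot and the scene stay as the last step left them, time stands still between calls to the robot, and variables do not carry over. Pictures are saved under pics/ and viewed, at most 10 in all, crops included, and the job is handed in when it is done.

Besides the shell and the picture viewer there is one more tool, called after "Request:" as name([rows], argument=value, ...), one row to a line, values as JSON. servo_tool: Moves the arm, as the interface text tells. Its arguments: {"type":"object","properties":{"plan":{"type":"array"}},"required":["plan"]}

```bash
ls; mkdir -p pics; python3 - <<'E'
from workcell import readout, vision
import cv2
for n in ["scene","top"]:
    im=vision.get_image(n); cv2.imwrite(f"pics/{n}0.png",im[:,:,::-1]); print(n,vision.camera_params(n))
print(vision.camera_params("wrist")); print(readout.get_obs())
E
```

```text
pics
scene {'fx': 436.03818394863436, 'fy': 436.03818394863436, 'cx': 316.2964644022379, 'cy': 245.73356160768427, 'rvec': array([ 0.83798774, -2.38493275,  1.24798181]), 'tvec': array([422.90123507, 173.64455429, 782.54404156])}
top {'fx': 569.7284458471379, 'fy': 569.7284458471379, 'cx': 317.47830746093973, 'cy': 246.3215794168212, 'rvec': array([ 2.10499488, -2.1015983 ,  0.23350553]), 'tvec': array([ 146.53975346,  452.82885743, 1337.85935423])}
{'fx': 335.93700633697017, 'fy': 335.93700633697017, 'cx': 321.06513801984806, 'cy': 237.407582750018, 'hand_eye': array([[-6.63813950e-04, -9.57432315e-01, -2.88657101e-01,
         7.78785624e+01],
       [ 9.99999639e-01, -4.82380192e-04, -6.99679050e-04,
        -6.33134840e-01],
       [ 5.30652865e-04, -2.88657461e-01,  9.57432289e-01,
        -8.16074777e+01],
       [ 0.00000000e+00,  0.00000000e+00,  0.00000000e+00,
         1.00000000e+00]])}
{'t': 0.1, 'qpos': array([-1.36699015e+00,  4.23733327e-01,  1.63058894e+00,  5.38705375e-06,
        1.08860219e+00, -1.90002582e-02]), 'qvel': array([-0.00168154,  0.00011776, -0.0030884 , -0.0017726 ,  0.00012456,
        0.00168412]), 'joint_torque': array([-2.25538038e-04, -5.45610452e+01, -2.74325663e+01,  6.45580678e-02,
        1.88889646e-02, -3.37231802e-05]), 'ee_pos': array([ 138.05318073, -609.16968455,  302.00845624]), 'orientation': array([-3.12080026e+00, -3.49108675e-01,  1.85489724e-04]), 'ft_force': array([ 0.90198799, -1.33153314, -0.47586848]), 'moment': array([-0.02437113, -0.04945912, -0.02979495]), 'grasp_force': 0.0, 'width': 88.14640830308224}
```

View pics/scene0.png

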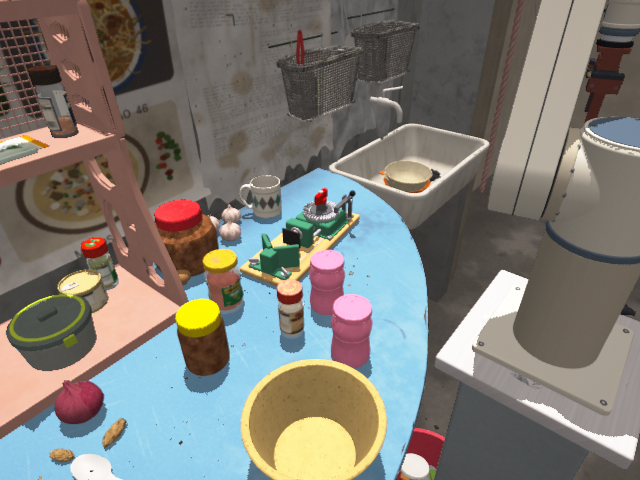

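View pics/top0.png

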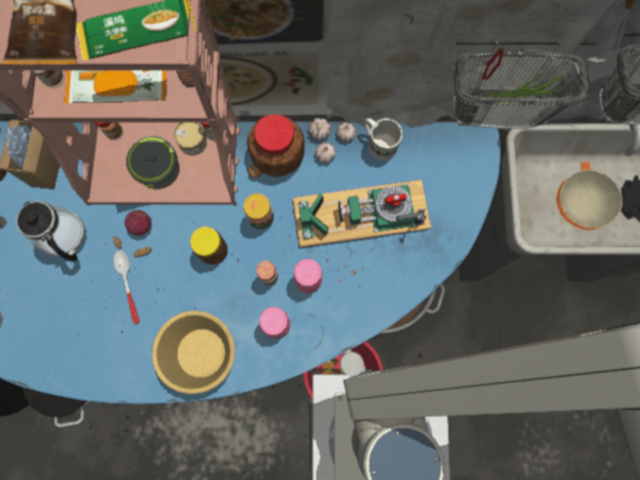

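The scene view shows the amber-lidded chilli jar at about (223,280). The top view has its lid at (257,208), the board from (295,220) to (430,205), the red knob at (396,199) and the pawl ball at about (420,215). Spice is at (266,270), pickles at (207,243), and the pink look-alikes at (307,275) and (273,322).

```bash
cat > h.py <<'E'
import numpy as np, cv2
from workcell import readout, vision
from scipy.spatial.transform import Rotation as R
def cam(n,o=None):
    p=vision.camera_params(n); K=np.array([[p['fx'],0,p['cx']],[0,p['fy'],p['cy']],[0,0,1]])
    if n=='wrist':
        o=o or readout.get_obs(); T=np.eye(4);T[:3,:3]=R.from_rotvec(o['orientation']).as_matrix();T[:3,3]=o['ee_pos']
        M=np.linalg.inv(T@p['hand_eye']); return K,M[:3,:3],M[:3,3]
    return K,R.from_rotvec(p['rvec']).as_matrix(),np.array(p['tvec'])
def ray(c,uv):
    K,Rm,t=c; d=Rm.T@np.linalg.inv(K)@np.array([*uv,1.]); return -Rm.T@t,d
def plane(c,uv,z):
    o,d=ray(c,uv); return o+d*(z-o[2])/d[2]
def proj(c,P):
    K,Rm,t=c; q=K@(Rm@np.asarray(P,float)+t); return q[:2]/q[2]
def hsv(im): return cv2.cvtColor(im,cv2.COLOR_RGB2HSV)
def blob(m,box=None,k=3):
    m=m.astype(np.uint8)
    if box: 
        z=np.zeros_like(m); z[box[1]:box[3],box[0]:box[2]]=1; m=m*z
    m=cv2.morphologyEx(m,cv2.MORPH_CLOSE,np.ones((k,k)))
    c=cv2.findContours(m,cv2.RETR_EXTERNAL,cv2.CHAIN_APPROX_NONE)[0]
    return max(c,key=cv2.contourArea)
E
python3 - <<'E'
from h import *
im=cv2.imread('pics/top0.png')[:,:,::-1].copy(); h=hsv(im); c=cam('top')
# board: not blue
H,S,V=[h[:,:,i].astype(int) for i in range(3)]
board=(H>10)&(H<30)&(S>60)&(V>90)
b=blob(board|((H>40)&(H<90)&(S>60)),(285,170,440,255),9)
r=cv2.minAreaRect(b); bx=cv2.boxPoints(r); print(r)
P=[plane(c,p,18) for p in bx]; print(np.round(P,1)); print([np.linalg.norm(P[i]-P[i-1]).round(1) for i in range(4)])
for name,hl,box,z in [('jar',(12,24),(240,190,275,230),112),('pick',(24,35),(185,225,230,265),112),('spice',(0,12),(255,258,280,282),106)]:
    m=(H>=hl[0])&(H<=hl[1])&(S>130)&(V>120)
    b=blob(m,box); (x,y),rad=cv2.minEnclosingCircle(b); print(name,(x,y),rad,plane(c,(x,y),z).round(1))
m=((H<8)|(H>172))&(S>150)&(V>100); b=blob(m,(375,180,415,220)); r=cv2.minAreaRect(b); print('knob',r,plane(c,r[0],108).round(1))
cv2.imwrite('pics/topc.png',cv2.resize(im[165:260,280:445,::-1],None,fx=4.5,fy=4.5,interpolation=cv2.INTER_CUBIC))
E
```

```text
((361.2967834472656, 213.02328491210938), (49.52970504760742, 132.7034454345703), 81.95709991455078)
[[ 586.5  212.    18. ]
 [ 636.7 -124.3   18. ]
 [ 506.9 -136.6   18. ]
 [ 458.6  193.3   18. ]]
[np.float64(129.3), np.float64(340.0), np.float64(130.4), np.float64(333.4)]
jar (256.8387145996094, 206.61289978027344) 12.928499221801758 [534.8 290.7 112. ]
pick (205.27801513671875, 241.4937744140625) 14.780980110168457 [449.9 408.8 112. ]Traceback (most recent call last):
  File "<stdin>", line 11, in <module>
  File "h.py", line 23, in blob
    return max(c,key=cv2.contourArea)
ValueError: max() iterable argument is empty
```

```bash
python3 - <<'E'
from h import *
im=cv2.imread('pics/top0.png')[:,:,::-1].copy(); h=hsv(im); c=cam('top')
H,S,V=[h[:,:,i].astype(int) for i in range(3)]
m=((H<8)|(H>172))&(S>150)&(V>100); b=blob(m,(375,180,415,220)); r=cv2.minAreaRect(b); print('knob',r,plane(c,r[0],108).round(1))
d=cv2.boxPoints(r); print(d.round(1), np.round([plane(c,p,108) for p in d],1))
print('spice',plane(c,(266,270),106).round(1),'pinks',plane(c,(307.5,275),112).round(1),plane(c,(273,321),112).round(1))
cv2.imwrite('pics/topc.png',cv2.resize(im[165:260,280:445,::-1],None,fx=4.5,fy=4.5,interpolation=cv2.INTER_CUBIC))
# clamp model overlay check via numbers
a=0.143; y=np.array([-np.sin(a),np.cos(a),0]); x=np.array([np.cos(a),np.sin(a),0])
mid=np.array([547.2,36.1,0]); O=mid+17.5*y; print('O',O)
for n,(px,py,z) in dict(knob=(0,-95,108),ball=(-64,-133,101),seat=(0,62,18),wheel=(0,-95,62)).items():
    P=O+px*x+py*y; P[2]=z; print(n,P.round(1),proj(c,P).round(1))
E
```

```text
knob ((395.6881103515625, 199.8811798095703), (10.248882293701172, 19.502729415893555), 84.2894058227539) [553.1 -38.5 108. ]
[[385.5 195.8]
 [404.9 193.8]
 [405.9 204. ]
 [386.5 206. ]] [[563.3 -14.5 108. ]
 [568.2 -60.9 108. ]
 [542.9 -62.5 108. ]
 [538.  -16.3 108. ]]
spice [383.7 266.3 106. ] pinks [371. 170. 112.] [265.5 247.4 112. ]
O [544.70602022  53.42137595   0.        ]
knob [558.2 -40.6 108. ] [396.5 197.8]
ball [500.3 -87.3 101. ] [416.5 222.1]
seat [535.9 114.8  18. ] [330.4 217. ]
wheel [558.2 -40.6  62. ] [394.  203.5]
```

View pics/topc.png

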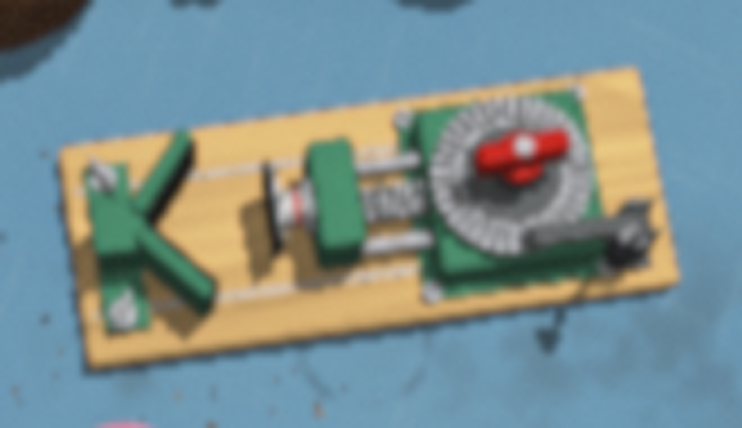

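The crop shows the hub at crop (524,147), which matches the prediction of (396.5,197.8) to the pixel, so the clamp pose is good (yaw 0.143, origin (544.7, 53.4)). The dark thing at crop (548,342) is the ball's shadow; pawl and ball are near (630,245). I am setting out for above the ball.

Request:
servo_tool([
  [[1,0.54,0.84,0,0,0,-0.9],[1,0.54,0.84,0,0,0,0],[1,0.54,0.84,0,0,0,0],[1,0.54,0.84,0,0,0,0],[1,0.54,0.84,0,0,0,0]],
])

```text
t: 0.52
ee_pos: [246.5, -439.7, 302.3]
orientation: [-3.133, -0.225, 0.0]
ft_force: [0.5, -0.6, -0.1]
width: 58.0
grasp_force: 0.0
```

Request:
servo_tool([
  [[1,0.54,0.84,0,0,0,0],[1,0.54,0.84,0,0,0,0],[1,0.54,0.84,0,0,0,0],[1,0.54,0.84,0,0,0,0],[1,0.54,0.84,0,0,0,0]],
])

```text
t: 0.93
ee_pos: [354.6, -271.7, 302.6]
orientation: [-3.133, -0.226, 0.0]
ft_force: [0.2, -0.2, 0.0]
width: 24.8
grasp_force: 0.0
```

Request:
servo_tool([
  [[1,0.54,0.84,0,0,0,0],[1,0.54,0.84,0,0,0,0],[1,0.54,0.84,0,0,0,0],[1,0.54,0.84,0,0,0,0],[1,0.54,0.84,0,0,0,0]],
])

```text
t: 1.35
ee_pos: [462.6, -103.5, 302.6]
orientation: [-3.133, -0.227, 0.0]
ft_force: [0.2, -0.6, 0.0]
width: 0.4
grasp_force: 0.0
```

Request:
servo_tool([
  [[1,0.4,0.7,-0.2,0,0,0],[1,0.4,0.7,-0.5,0,0,0],[1,0,0,0,0,0,0]],
])

```text
t: 1.6
ee_pos: [495.0, -45.6, 272.2]
orientation: [-3.131, -0.232, 0.004]
ft_force: [-0.8, 0.6, -0.4]
width: 0.7
grasp_force: 0.0
```

```bash
python3 - <<'E'
from h import *
o=readout.get_obs(); im=vision.get_image('wrist'); c=cam('wrist',o); print(o['ee_pos'],o['orientation'])
a=0.143; y=np.array([-np.sin(a),np.cos(a),0]); x=np.array([np.cos(a),np.sin(a),0]);O=np.array([544.7,53.4,0])
v=im[:,:,::-1].copy()
for n,(px,py,z) in dict(hub=(0,-95,108),ball=(-64,-133,101),pivot=(-40,-156,68),tip=(-66,-100,93)).items():
    P=O+px*x+py*y; P[2]=z; q=proj(c,P); print(n,P.round(1),q.round(1)); cv2.circle(v,tuple(int(i) for i in q),4,(255,0,255),1)
cv2.imwrite('pics/w1.png',v); np.save('pics/w1.npy',im)
E
```

```text
[495.03846123 -45.57088817 272.16971416] [-3.13148815 -0.23217221  0.00352193]
hub [558.2 -40.6 108. ] [328.6 157. ]
ball [500.3 -87.4 101. ] [375.8 240.1]
pivot [ 527.3 -106.7   68. ] [398.1 202.2]
tip [493.6 -55.   93. ] [333.5 239.3]
```

View pics/w1.png

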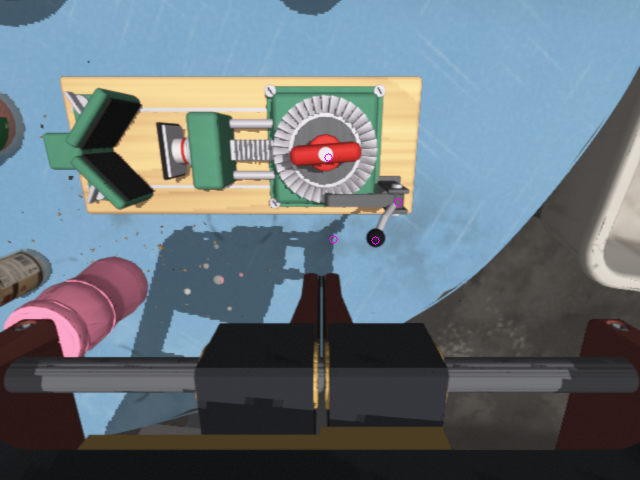

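The wrist view shows the ball at (375,238), within 3 px of the prediction. The wing lies almost along the clamp's y, and the vee is at the left. I will lower the shut fingertips on the ball's +y side.

Request:
servo_tool([
  [[1,0,-0.25,-0.8,0,0,0.05],[1,0,0,-0.8,0,0,0],[1,0,0,-0.8,0,0,0],[1,0,0,0,0,0,0]],
])

```text
t: 1.98
ee_pos: [490.6, -60.1, 174.3]
orientation: [-3.131, -0.232, 0.014]
ft_force: [-1.5, 0.9, 0.2]
width: 0.5
grasp_force: 0.0
```

Request:
servo_tool([
  [[1,0.1,0,0,0,0,0],[1,0.02,-0.1,0,0,0,0],[1,0.02,-0.1,0,0,0,0],[1,0.02,-0.1,0,0,0,0],[1,0.02,-0.1,0,0,0,0]],
])

```text
t: 2.4
ee_pos: [502.1, -76.1, 180.3]
orientation: [3.132, 0.233, 0.004]
ft_force: [0.7, 0.7, 0.4]
width: 0.7
grasp_force: 0.4
```

Request:
servo_tool([
  [[1,0.015,-0.12,0,0,0,0],[1,0.015,-0.12,0,0,0,0],[1,0.015,-0.12,0,0,0,0],[1,0.015,-0.12,0,0,0,0],[1,0.015,-0.12,0,0,0,0]],
])

```text
t: 2.82
ee_pos: [504.3, -100.1, 178.6]
orientation: [3.133, 0.233, -0.0]
ft_force: [0.4, -0.1, 0.2]
width: 0.1
grasp_force: 0.1
```

Request:
servo_tool([
  [[1,0.015,-0.12,0,0,0,0],[1,0.015,-0.12,0,0,0,0],[1,0.015,-0.12,0,0,0,0],[1,0.015,-0.12,0,0,0,0],[1,0.015,-0.12,0,0,0,0]],
])

```text
t: 3.23
ee_pos: [507.4, -124.0, 178.6]
orientation: [-3.133, -0.233, 0.0]
ft_force: [-0.6, 0.1, 0.0]
width: 0.4
grasp_force: 0.0
```

Request:
servo_tool([
  [[1,-0.1,0.3,0.5,0,0,0],[1,0,0.5,0.9,0,0,0],[1,0,0.5,0.9,0,0,0],[1,0,0.5,0.5,0,0,0],[1,0,0,0,0,0,0]],
])

```text
t: 3.65
ee_pos: [505.4, -49.8, 295.2]
orientation: [3.132, 0.236, 0.012]
ft_force: [0.5, -0.8, -0.1]
width: 0.4
grasp_force: 0.0
```

```bash
cat >> h.py <<'E'
a=0.147; CY=np.array([-np.sin(a),np.cos(a),0]); CX=np.array([np.cos(a),np.sin(a),0]);O=np.array([544.7,53.4,0])
def W(px,py,z=0): 
    P=O+px*CX+py*CY; P[2]=z; return P
def C(P): d=np.asarray(P)-O; return np.array([d@CX,d@CY,d[2]])
def wristshot(name,pts={}):
    o=readout.get_obs(); im=vision.get_image('wrist'); c=cam('wrist',o); print(o['ee_pos'].round(1),o['orientation'].round(3),C(o['ee_pos']).round(1))
    v=im[:,:,::-1].copy()
    for n,p in pts.items():
        q=proj(c,W(*p)); print(n,q.round(1)); cv2.circle(v,tuple(int(i) for i in q),3,(255,0,255),1)
    cv2.imwrite(f'pics/{name}.png',v); return im,c,v
E
python3 - <<'E'
from h import *
im,c,v=wristshot('w2',dict(hub=(0,-95,108),ball=(-64,-189,91),veeroot=(0,95,73)))
h=hsv(im);H,S,V=[h[:,:,i].astype(int) for i in range(3)]
b=blob(((H<8)|(H>172))&(S>150)&(V>80)&(np.arange(480)[:,None]<300)); r=cv2.minAreaRect(b); print(r); bx=cv2.boxPoints(r)
print(np.round([C(plane(c,p,108)) for p in bx],1))
E
```

```text
[505.4 -49.8 295.2] [3.132 0.236 0.012] [-54.  -96.3 295.2]
hub [320.1 169.6]
ball [425.5 241.1]
veeroot [106.2 165.6]
((317.0, 165.0), (32.0, 62.0), 90.0)
[[  15.6  -68.5  108. ]
 [  15.7 -116.6  108. ]
 [  -8.9 -117.2  108. ]
 [  -9.   -67.8  108. ]]
```

View pics/w2.png

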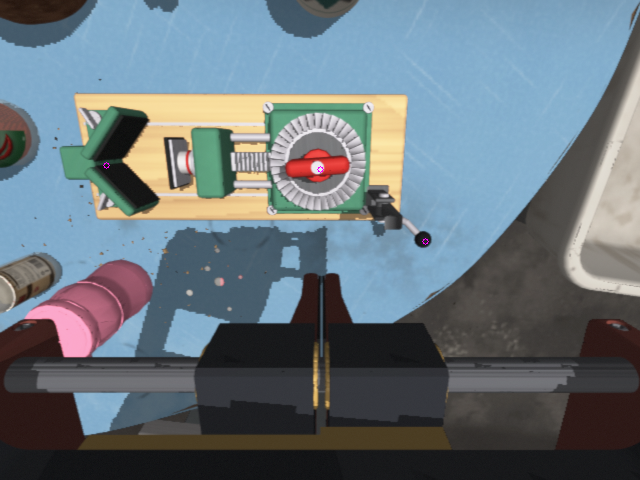

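The pawl stands thrown back with the ball at (425,241), as described. The wing's ends are at (287,169) and (347,162), so it needs a tool yaw of about 1.83 and a turn of about +96°. I turn while moving over the knob.

Request:
servo_tool([
  [[0,0.3,0.05,-0.2,0,0,1],[0,0.3,0.05,-0.2,0,0,1],[0,0.3,0.05,-0.2,0,0,1],[0,0.3,0.05,-0.2,0,0,1],[0,0.15,0.03,-0.2,0,0,1]],
])

```text
t: 4.12
ee_pos: [557.8, -43.2, 248.4]
orientation: [-3.006, -0.912, 0.003]
ft_force: [-0.4, -0.1, -0.5]
width: 30.5
grasp_force: 0.0
```

Request:
servo_tool([
  [[0,0,0,-0.2,0,0,1],[0,0,0,-0.2,0,0,1],[0,0,0,-0.2,0,0,1],[0,0,0,-0.2,0,0,1],[0,0,0,-0.2,0,0,1]],
])

```text
t: 4.53
ee_pos: [556.3, -43.4, 208.2]
orientation: [-2.736, -1.54, 0.004]
ft_force: [-1.3, -0.2, 0.1]
width: 44.0
grasp_force: 0.0
```

Request:
servo_tool([
  [[0,0,0,0,0,0,1],[0,0,0,0,0,0,1],[0,0,0,0,0,0,1],[0,0,0,0,0,0,1],[0,0,0,0,0,0,1]],
])

```text
t: 4.95
ee_pos: [556.3, -43.4, 208.6]
orientation: [-2.338, -2.095, 0.004]
ft_force: [-0.4, 0.1, 0.1]
width: 44.3
grasp_force: 0.0
```

Request:
servo_tool([
  [[0,0,0,0,0,0,1],[0,0,0,0,0,0,1],[0,0,0,0,0,0,1],[0,0,0,0,0,0,1],[0,0,0,0,0,0,0]],
])

```text
t: 5.37
ee_pos: [556.4, -43.3, 208.8]
orientation: [-1.94, -2.468, 0.003]
ft_force: [-0.1, 0.3, 0.5]
width: 44.0
grasp_force: 0.0
```

```bash
python3 - <<'E'
from h import *
im,c,v=wristshot('w3',dict(hub=(0,-95,108)))
Rm=R.from_rotvec(readout.get_obs()['orientation']).as_matrix(); print('yaw',np.arctan2(Rm[1,0],Rm[0,0]),'zaxis',Rm[:,2])
print('delta to axis (units):',(W(0,-95)-readout.get_obs()['ee_pos'])[:2]/40)
h=hsv(im);H,S,V=[h[:,:,i].astype(int) for i in range(3)]
m=((H<6)|(H>174))&(S>170)&(V>120); 
b=blob(m,(200,60,480,330)); r=cv2.minAreaRect(b); print(r); bx=cv2.boxPoints(r); P=np.array([plane(c,p,108) for p in bx])
e=[P[1]-P[0],P[2]-P[1]]; l=max(e,key=np.linalg.norm); print([np.linalg.norm(k) for k in e],'wing yaw',np.arctan2(l[1],l[0]),P.mean(0))
E
```

```text
[556.4 -43.3 208.8] [-1.94  -2.468  0.003] [ -2.6 -97.3 208.8]
hub [329.1 275.2]
yaw 1.8045642226126164 zaxis [-2.66762133e-03  6.52656914e-05 -9.99996440e-01]
delta to axis (units): [0.05335719 0.06435144]
((326.30535888671875, 267.7323913574219), (77.34375762939453, 30.117778778076172), 87.66268920898438)
[np.float64(16.9509999830989), np.float64(48.4051229542398)] wing yaw -1.2776655320660024 [556.15622383 -37.24086097 108.        ]
```

Request:
servo_tool([
  [[0,0.04,0.09,-0.2,0,0,0.6],[0,0,0,-0.4,0,0,0],[0,0,0,-0.48,0,0,0],[0,0,0,0,0,0,0],[1,0,0,0,0,0,0]],
])

```text
t: 5.83
ee_pos: [557.9, -39.0, 166.1]
orientation: [-1.88, -2.513, 0.003]
ft_force: [0.4, 0.1, 0.4]
width: 40.2
grasp_force: 0.0
```

Request:
servo_tool([
  [[1,0,0,0,0,0,0],[1,0,0,0,0,0,0],[1,0,0,0,0,0,0],[1,0,0,0,0,0,0],[1,0,0,0,0,0,0]],
])

```text
t: 6.25
ee_pos: [561.3, -38.6, 168.5]
orientation: [1.878, 2.513, 0.006]
ft_force: [7.7, 1.9, -10.0]
width: 26.2
grasp_force: 30.0
```

Request:
servo_tool([
  [[0,0,0,0,0,0,0],[0,0,0,0,0,0,0],[0,0,0,0.25,0,0,0],[0,0,0,0.25,0,0,0]],
])

```text
t: 6.58
ee_pos: [558.5, -38.8, 188.3]
orientation: [-1.879, -2.517, 0.001]
ft_force: [-0.5, 0.5, -0.4]
width: 43.7
grasp_force: 0.0
```

```bash
python3 - <<'E'
from h import *
im,c,v=wristshot('w4',dict(hub=(0,-95,108)))
cv2.imwrite('pics/w4.png',v)
E
```

```text
[558.5 -38.8 188.3] [-1.879e+00 -2.517e+00  1.000e-03] [  0.2 -93.2 188.3]
hub [323.2 297.1]
```

View pics/w4.png

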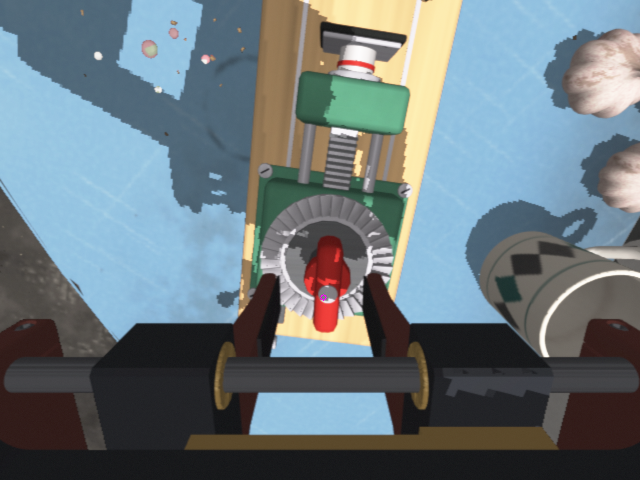

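The view shows the wing between the fingers, with a roughly 26 mm boss round the axis low down; I closed on that boss. I will grip higher.

Request:
servo_tool([
  [[0,0,0,-0.3,0,0,0],[0,0,0,0,0,0,0],[1,0,0,0,0,0,0],[1,0,0,0,0,0,0],[1,0,0,0,0,0,0]],
])

```text
t: 7.05
ee_pos: [558.7, -38.7, 175.2]
orientation: [-1.879, -2.517, 0.001]
ft_force: [0.9, -0.0, 0.5]
width: 27.3
grasp_force: 0.0
```

Request:
servo_tool([
  [[1,0,0,0,0,0,0],[1,0,0,0,0,0,0],[1,0,0,0,0,0,0]],
])

```text
t: 7.3
ee_pos: [561.3, -38.2, 175.7]
orientation: [1.878, 2.514, 0.006]
ft_force: [10.2, 5.1, -8.4]
width: 13.8
grasp_force: 29.9
```

The wing is gripped at 13.8 mm. I centre the command and wind back about 85° anticlockwise.

Request:
servo_tool([
  [[1,0.07,0,0,0,0,0],[1,0,0,0,0,0,0.8],[1,0,0,0,0,0,0.8],[1,0,0,0,0,0,0.8],[1,0,0,0,0,0,0.8]],
])

```text
t: 7.72
ee_pos: [561.7, -38.2, 175.6]
orientation: [-1.506, -2.756, -0.001]
ft_force: [0.0, 2.8, 0.8]
width: 13.8
grasp_force: 29.9
```

Request:
servo_tool([
  [[1,0,0,0,0,0,0.8],[1,0,0,0,0,0,0.8],[1,0,0,0,0,0,0.8],[1,0,0,0,0,0,0.8],[1,0,0,0,0,0,0.8]],
])

```text
t: 8.13
ee_pos: [561.7, -38.2, 175.6]
orientation: [-1.005, -2.976, -0.001]
ft_force: [-1.8, 4.1, 0.6]
width: 13.8
grasp_force: 29.9
```

Request:
servo_tool([
  [[1,0,0.03,0,0,0,0.8],[1,0,0,0,0,0,0.8],[1,0,0,0,0,0,0.8],[1,0,0,0,0,0,0.8],[1,0,0,0,0,0,0.8]],
])

```text
t: 8.55
ee_pos: [561.7, -38.0, 175.6]
orientation: [-0.472, -3.106, 0.001]
ft_force: [-0.8, -2.7, 1.9]
width: 13.8
grasp_force: 29.9
```

Request:
servo_tool([
  [[1,0,0,0,0,0,0.8],[1,0,0,0,0,0,0.8],[1,0,0,0,0,0,0.8],[1,0,0,0,0,0,0.8],[1,0,0,0,0,0,0.8]],
])

```text
t: 8.97
ee_pos: [561.7, -38.1, 175.6]
orientation: [0.074, -3.14, 0.001]
ft_force: [-1.4, -3.0, 1.8]
width: 13.6
grasp_force: 29.9
```

Request:
servo_tool([
  [[1,0,0,0,0,0,0.8],[1,0,0,0,0,0,0.8],[1,0,0,0,0,0,0.6],[1,0,0,0,0,0,0]],
])

```text
t: 9.3
ee_pos: [561.7, -38.1, 175.6]
orientation: [0.373, -3.119, 0.001]
ft_force: [-1.2, -3.3, 2.0]
width: 13.6
grasp_force: 29.9
```

```bash
python3 - <<'E'
from h import *
o=readout.get_obs();Rm=R.from_rotvec(o['orientation']).as_matrix(); print('yaw',np.arctan2(Rm[1,0],Rm[0,0]),o['qpos'].round(2),o['moment'].round(2),o['ft_force'].round(1))
E
```

```text
yaw -2.903631190824512 [-0.09  0.51  1.85 -0.    0.78 -1.9 ] [-0.63 -0.01 -0.04] [-1.2 -3.3  2. ]
```

Request:
servo_tool([
  [[-1,0,0,0,0,0,0],[-1,0,0,0,0,0,0],[-1,0,0,0.5,0,0,0],[-1,0,0,1,0,0,0],[-1,0,0.3,0.9,0,0,0]],
])

```text
t: 9.72
ee_pos: [561.1, -26.3, 271.7]
orientation: [0.366, -3.117, -0.001]
ft_force: [1.7, -0.1, 1.1]
width: 43.4
grasp_force: 0.0
```

```bash
sed -i 's/O=np.array(\[544.7,53.4,0\])/O=np.array([547.7,55.9,0])/' h.py; python3 - <<'E'
from h import *
im=vision.get_image('top'); c=cam('top'); h=hsv(im);H,S,V=[h[:,:,i].astype(int) for i in range(3)]
b=blob(((H<8)|(H>172))&(S>150)&(V>100),(245,105,305,180)); (x,y),r=cv2.minEnclosingCircle(b); print('big lid',x,y,r,plane(c,(x,y),130),plane(c,(x,y+30),0))
s=vision.get_image('scene'); cs=cam('scene'); hs=hsv(s)
b=blob((hs[:,:,0]>=12)&(hs[:,:,0]<=24)&(hs[:,:,1]>130)&(hs[:,:,2]>120),(195,240,250,275)); r=cv2.fitEllipse(b); print(r, plane(cs,r[0],110))
cv2.imwrite('pics/s2.png',s[:,:,::-1])
# big jar top & bottom in scene
for P in [(640,262,130),(640,262,0)]: print(proj(cs,P))
E
```

```text
big lid 273.5 132.0 20.13092041015625 [716.19655729 253.347216   130.        ] [690.01489472 262.78011115   0.        ]
((219.2494659423828, 258.8941345214844), (23.62211036682129, 33.13519287109375), 71.39912414550781) [539.97057205 292.55170018 110.        ]
[196.82470861 225.66601146]
[206.76801692 276.29135779]
```

Request:
servo_tool([
  [[-1,-0.08,1,0.2,0,0,0],[-1,-0.08,1,0.2,0,0,0],[-1,-0.08,1,0.2,0,0,0],[-1,-0.08,1,0.2,0,0,0],[-1,-0.08,1,0.2,0,0,0]],
])

```text
t: 10.23
ee_pos: [544.9, 176.2, 311.1]
orientation: [0.367, -3.119, -0.0]
ft_force: [0.9, 0.1, 0.5]
width: 84.8
grasp_force: 0.0
```

Request:
servo_tool([
  [[-1,-0.04,0.95,-0.2,0,0,0],[-1,-0.04,0.95,-0.2,0,0,0],[-1,-0.04,0.95,-0.2,0,0,0],[-1,0,0,0,0,0,0]],
])

```text
t: 10.57
ee_pos: [539.4, 293.9, 285.2]
orientation: [0.375, -3.117, -0.002]
ft_force: [-0.7, -0.6, -1.1]
width: 87.7
grasp_force: 0.0
```

```bash
python3 - <<'E'
from h import *
im,c,v=wristshot('w5'); h=hsv(im);H,S,V=[h[:,:,i].astype(int) for i in range(3)]
m=(H>=10)&(H<=24)&(S>130)&(V>100); b=blob(m,(200,100,460,330)); (x,y),r=cv2.minEnclosingCircle(b); print(x,y,r,cv2.contourArea(b)/(np.pi*r*r),plane(c,(x,y),112).round(1))
cv2.drawContours(v,[b],-1,(255,0,255),1); cv2.imwrite('pics/w5.png',v)
E
```

```text
[539.4 293.9 285.2] [ 3.750e-01 -3.117e+00 -2.000e-03] [ 26.7 236.6 285.2]
320.7894592285156 236.42105102539062 38.74298858642578 0.9297880592599782 [534.3 293.4 112. ]
```

View pics/w5.png

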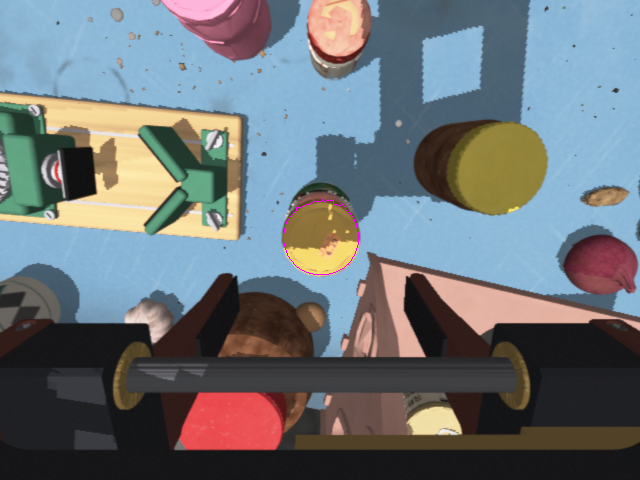

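```bash
python3 - <<'E'
from h import *
c=cam('wrist')
for p in [(372,255),(362,285),(355,340)]:
    print(p,[plane(c,p,z)[:2].round(0) for z in (0,20,60,120)])
ct=cam('top')
for p in [(235,201),(232,160),(210,60),(200,10)]: print(p,[plane(ct,p,z)[:2].round(0) for z in (0,100,200,300,400)])
E
```

```text
(372, 255) [array([575., 361.]), array([568., 357.]), array([556., 347.]), array([537., 332.])]
(362, 285) [array([614., 360.]), array([605., 356.]), array([589., 346.]), array([564., 332.])]
(355, 340) [array([688., 372.]), array([676., 367.]), array([651., 356.]), array([614., 340.])]
(235, 201) [array([583., 360.]), array([552., 345.]), array([521., 329.]), array([490., 314.]), array([459., 299.])]
(232, 160) [array([695., 372.]), array([656., 355.]), array([617., 339.]), array([578., 323.]), array([539., 307.])]
(210, 60) [array([985., 442.]), array([926., 421.]), array([866., 400.]), array([806., 378.]), array([746., 357.])]
(200, 10) [array([1140.,  476.]), array([1069.,  453.]), array([998., 429.]), array([928., 406.]), array([857., 382.])]
```

The view shows the amber lid at (321,236), with free table around it. The shelf's corner is at world (577,361), clear of the body at this yaw. I go down over the jar.

Request:
servo_tool([
  [[-1,-0.1,0,-0.5,0,0,0],[-1,0,0,-0.9,0,0,0],[-1,0,0,-0.9,0,0,0],[-1,0,0,-0.9,0,0,0],[-1,0,0,-0.5,0,0,0]],
])

```text
t: 11.03
ee_pos: [535.2, 286.3, 135.6]
orientation: [0.367, -3.115, 0.003]
ft_force: [-0.3, 0.3, -0.1]
width: 88.0
grasp_force: 0.0
```

Request:
servo_tool([
  [[1,0,0,0,0,0,0],[1,0,0,0,0,0,0],[1,0,0,0,0,0,0],[1,0,0,0,0,0,0],[1,0,0,0,0,0,0]],
])

```text
t: 11.45
ee_pos: [538.0, 288.9, 141.4]
orientation: [-0.369, 3.116, 0.002]
ft_force: [0.6, 1.2, 0.8]
width: 65.6
grasp_force: 29.8
```

Gripped at 65.6 mm. I measure pad and vee from the view just taken while the jar is still standing.

```bash
python3 - <<'E'
from h import *
v=cv2.imread('pics/w5.png'); cv2.imwrite('pics/w5c.png',cv2.resize(v[100:250,0:250],None,fx=3,fy=3,interpolation=cv2.INTER_CUBIC))
o=dict(ee_pos=np.array([539.4,293.9,285.2]),orientation=np.array([.375,-3.117,-.002])); c=cam('wrist',o)
for n,p,z in [('padtopL',(61,150),72),('padtopR',(62,198),72),('apex',(176,183),73),('arm1',(138,127),73),('arm2',(145,230),73),('boardcorner',(242,115),18),('bc2',(238,240),18)]: print(n,C(plane(c,p,z)).round(1))
for n,p in dict(corner=(65,150,18),c2=(-65,150,18),apex=(0,105,73),jaw=(0,0,72)).items(): print(n,proj(c,W(*p)).round(1))
E
```

```text
padtopL [-23.   11.4  72. ]
padtopR [18.7  7.  72. ]
apex [ -3.9 108.1  73. ]
arm1 [-47.7  78.2  73. ]
arm2 [41.3 78.8 73. ]
boardcorner [-67.1 151.6  18. ]
bc2 [ 61.3 150.4  18. ]
corner [237.5 243.2]
c2 [240.3 117.2]
apex [172.6 187.2]
jaw [ 51. 176.]
```

View pics/w5c.png

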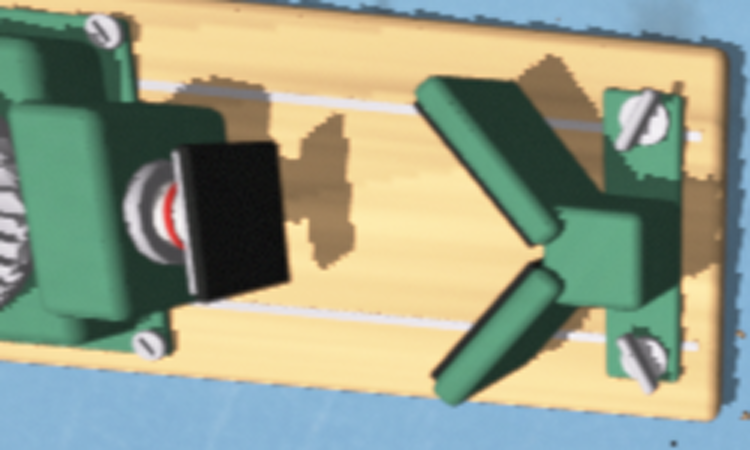

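The crop shows the pad's upper edge at crop (195,225) and the vee's inner edges from (417,95) and (435,378) meeting near (535,250). In clamp y that puts the pad face at about 11 mm and the seat at about 67 mm, so slack is about 23 mm. I will stand the jar at about y 57–60.

Request:
servo_tool([
  [[1,0,0,0.5,0,0,0],[1,0,0,0.9,0,0,0],[1,0,0,0.9,0,0,0],[1,0,-0.5,0.6,0,0,0],[1,0,-0.7,0,0,0,0]],
])

```text
t: 11.87
ee_pos: [539.4, 242.5, 262.1]
orientation: [-0.372, 3.108, 0.005]
ft_force: [2.2, -0.4, -4.4]
width: 65.4
grasp_force: 29.7
```

Request:
servo_tool([
  [[1,0,-0.6,0,0,0,-1],[1,0,-0.6,0,0,0,-1],[1,0,-0.6,0,0,0,-1],[1,0,-0.6,0,0,0,-1],[1,0,-0.5,0,0,0,-1]],
])

```text
t: 12.28
ee_pos: [536.4, 122.8, 256.3]
orientation: [0.321, 3.124, -0.0]
ft_force: [-0.2, 0.8, -3.8]
width: 65.7
grasp_force: 29.7
```

Request:
servo_tool([
  [[1,0,-0.3,0,0,0,-1],[1,0,0,0,0,0,-1],[1,0,0,0,0,0,-1],[1,0,0,0,0,0,-1],[1,0,0,0,0,0,-1]],
])

```text
t: 12.7
ee_pos: [536.6, 112.1, 256.2]
orientation: [0.99, 2.981, 0.0]
ft_force: [0.7, -0.1, -3.4]
width: 65.2
grasp_force: 29.7
```

Request:
servo_tool([
  [[1,0,0,0,0,0,-1],[1,0,0,0,0,0,-1],[1,0,0,0,0,0,-1],[1,0,0,0,0,0,-1],[1,0,0,0,0,0,-1]],
])

```text
t: 13.12
ee_pos: [536.6, 112.3, 256.2]
orientation: [1.611, 2.696, 0.0]
ft_force: [0.3, 0.1, -4.3]
width: 65.4
grasp_force: 29.7
```

Request:
servo_tool([
  [[1,0,0,0,0,0,-1],[1,0,0,0,0,0,-1],[1,0,0,0,0,0,-1],[1,0,0,0,0,0,-1],[1,0,0,0,0,0,0]],
])

```text
t: 13.53
ee_pos: [536.7, 112.3, 256.2]
orientation: [2.054, 2.377, 0.001]
ft_force: [-0.5, -0.2, -3.2]
width: 65.5
grasp_force: 29.7
```

```bash
python3 - <<'E'
from h import *
im,c,v=wristshot('w6',dict(hub=(0,-95,108),c1=(65,150,18),c2=(-65,150,18)))
o=readout.get_obs();Rm=R.from_rotvec(o['orientation']).as_matrix(); print('yaw',np.arctan2(Rm[1,0],Rm[0,0]),o['grasp_force'],o['width'],'shift',(W(0,56)-o['ee_pos'])[:2]/40)
h=hsv(im);H,S,V=[h[:,:,i].astype(int) for i in range(3)]
b=blob((H>=10)&(H<=26)&(S>130)&(V>60),(200,150,460,420)); (x,y),r=cv2.minEnclosingCircle(b); print(x,y,r,cv2.contourArea(b)/(np.pi*r*r)); z=o['ee_pos'][2]-141.4+112
print('jar-TCP in clamp', (C(plane(c,(x,y),z))-C(o['ee_pos'])).round(1))
E
```

```text
[536.7 112.3 256.2] [2.054e+00 2.377e+00 1.000e-03] [ -2.6  57.4 256.2]
hub [326.3 420.3]
c1 [397.6 121.4]
c2 [253.2 121.7]
yaw 1.7210889186826783 29.732805864186957 65.4806961846596 shift [ 0.06999451 -0.02590208]
318.6181945800781 348.3854675292969 80.65359497070312 0.5241468251342212
jar-TCP in clamp [ -2.5   2.  -29.4]
```

View pics/w6.png

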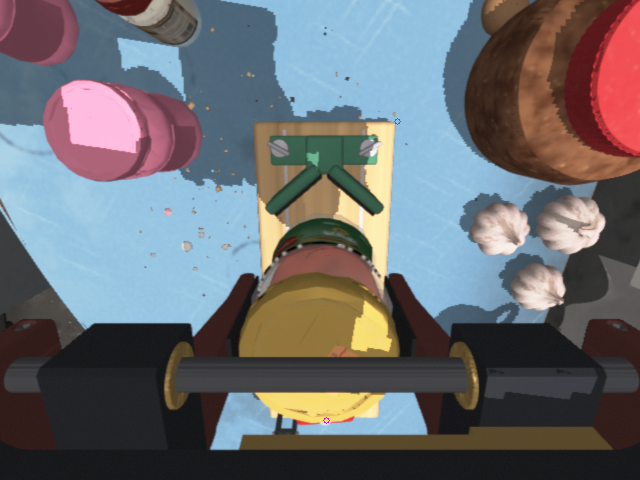

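The view shows the jar held upright over the board in line with the vee at (325,170), clear of it. I lower it.

Request:
servo_tool([
  [[1,0.06,0,-0.5,0,0,0],[1,0,0,-0.8,0,0,0],[1,0,0,-0.6,0,0,0],[1,0,0,-0.3,0,0,0],[1,0,0,0,0,0,0]],
])

```text
t: 14.0
ee_pos: [537.7, 112.1, 165.2]
orientation: [-2.046, -2.38, 0.006]
ft_force: [0.1, 0.8, -4.2]
width: 65.8
grasp_force: 29.7
```

Request:
servo_tool([
  [[1,0,0,-0.1,0,0,0],[1,0,0,-0.08,0,0,0],[1,0,0,0,0,0,0]],
])

```text
t: 14.25
ee_pos: [539.9, 112.6, 161.0]
orientation: [2.049, 2.38, 0.002]
ft_force: [-1.2, -0.6, -3.1]
width: 65.7
grasp_force: 29.7
```

Request:
servo_tool([
  [[1,0,0,-0.03,0,0,0],[1,0,0,0,0,0,0],[1,0,0,0,0,0,0]],
])

```text
t: 14.5
ee_pos: [539.6, 112.5, 159.7]
orientation: [2.05, 2.38, 0.001]
ft_force: [0.6, 0.2, -3.7]
width: 65.3
grasp_force: 29.7
```

Request:
servo_tool([
  [[1,0,0,-0.03,0,0,0],[1,0,0,0,0,0,0],[1,0,0,0,0,0,0]],
])

```text
t: 14.75
ee_pos: [539.9, 112.6, 159.1]
orientation: [2.05, 2.38, 0.002]
ft_force: [-1.4, 0.2, 6.3]
width: 65.2
grasp_force: 29.8
```

The jar stands on the board (6 N). I release, lift and carry over to the ball's -y side, turning the wrist ready for the knob.

Request:
servo_tool([
  [[-1,0,0,0,0,0,0],[-1,0,0,0,0,0,0],[-1,0,0,0,0,0,0],[-1,0,0,0,0,0,0],[-1,0,0,0.5,0,0,0]],
])

```text
t: 15.17
ee_pos: [537.5, 112.1, 175.3]
orientation: [-2.048, -2.378, 0.007]
ft_force: [-0.1, -0.6, -0.8]
width: 87.5
grasp_force: 0.0
```

Request:
servo_tool([
  [[-1,0,0,0.9,0,0,0],[-1,0,0,0.9,0,0,0],[-1,0,0,0.9,0,0,0],[1,-0.03,-0.37,0,0,0,1],[1,-0.03,-0.37,0,0,0,1]],
])

```text
t: 15.58
ee_pos: [538.2, 83.2, 288.7]
orientation: [1.826, 2.551, 0.006]
ft_force: [0.2, 0.5, -0.0]
width: 77.8
grasp_force: 0.0
```

Request:
servo_tool([
  [[1,-0.03,-0.37,0,0,0,1],[1,-0.03,-0.37,0,0,0,1],[1,-0.03,-0.37,0,0,0,1],[1,-0.03,-0.37,0,0,0,1],[1,-0.03,-0.37,0,0,0,1]],
])

```text
t: 16.0
ee_pos: [530.7, 8.2, 285.9]
orientation: [-1.233, -2.889, 0.0]
ft_force: [-0.7, -0.7, 0.3]
width: 44.5
grasp_force: 0.0
```

Request:
servo_tool([
  [[1,-0.03,-0.37,0,0,0,1],[1,-0.03,-0.37,0,0,0,1],[1,-0.03,-0.37,0,0,0,1],[1,-0.03,-0.37,0,0,0,1],[1,-0.03,-0.37,0,0,0,1]],
])

```text
t: 16.42
ee_pos: [524.7, -65.9, 285.8]
orientation: [-0.579, -3.088, 0.0]
ft_force: [0.2, 0.6, 0.6]
width: 11.4
grasp_force: 0.0
```

Request:
servo_tool([
  [[1,-0.03,-0.37,0,0,0,1],[1,-0.03,-0.37,0,0,0,1],[1,-0.03,-0.37,0,0,0,1],[1,-0.03,-0.37,0,0,0,1],[1,-0.03,-0.37,0,0,0,1]],
])

```text
t: 16.83
ee_pos: [518.7, -139.9, 285.8]
orientation: [0.103, -3.14, -0.0]
ft_force: [-0.2, 0.4, -0.8]
width: 0.5
grasp_force: 0.0
```

Request:
servo_tool([
  [[1,-0.04,-0.37,0,0,0,1],[1,-0.04,-0.37,0,0,0,1],[1,0,0,0,0,0,0]],
])

```text
t: 17.08
ee_pos: [515.6, -170.6, 285.9]
orientation: [-0.373, 3.119, -0.001]
ft_force: [-0.7, -0.8, -1.2]
width: 0.8
grasp_force: 0.0
```

```bash
python3 - <<'E'
from h import *
im,c,v=wristshot('w7',dict(hub=(0,-95,108),ball=(-64,-189,91)))
o=readout.get_obs();Rm=R.from_rotvec(o['orientation']).as_matrix(); print('yaw',np.arctan2(Rm[1,0],Rm[0,0]),'shift',(W(-66,-217)-o['ee_pos'])[:2]/40)
h=hsv(im);H,S,V=[h[:,:,i].astype(int) for i in range(3)]
# jar lid via top camera
t=vision.get_image('top'); ct=cam('top'); h=hsv(t)
b=blob((h[:,:,0]>=12)&(h[:,:,0]<=24)&(h[:,:,1]>130)&(h[:,:,2]>120),(315,190,360,230)); (x,y),r=cv2.minEnclosingCircle(b); print('jar',x,y,r,C(plane(ct,(x,y),130)).round(1))
cv2.imwrite('pics/t7.png',t[:,:,::-1])
q=proj(c,W(-64,-189,91)); u,vv=int(q[0]),int(q[1]); g=(V<45)&(S<140); m=np.zeros_like(g); m[max(0,vv-30):vv+30,max(0,u-30):u+30]=1
g=(g&m).astype(np.uint8); g=cv2.morphologyEx(g,cv2.MORPH_OPEN,np.ones((7,7))); ys,xs=np.nonzero(g); print('ball px',xs.mean() if len(xs) else None,ys.mean() if len(ys) else None,len(xs))
E
```

```text
[ 515.6 -170.6  285.9] [-3.730e-01  3.119e+00 -1.000e-03] [ -65.  -219.4  285.9]
hub [455.4 323.5]
ball [355.4 238.8]
yaw -2.908463687451491 shift [-0.03327813  0.02949838]
jar 334.09869384765625 201.98355102539062 13.512152671813965 [  0.9  53.1 130. ]
ball px 356.6 236.1037037037037 135
```

Request:
servo_tool([
  [[1,-0.03,0,-0.6,0,0,0],[1,0,0,-0.9,0,0,0],[1,0,0,-0.9,0,0,0],[1,0,0,-0.55,0,0,0],[1,0,0,0,0,0,0]],
])

```text
t: 17.6
ee_pos: [512.0, -167.0, 163.7]
orientation: [0.367, -3.113, -0.006]
ft_force: [-0.3, -0.5, -0.0]
width: 0.5
grasp_force: 0.0
```

Request:
servo_tool([
  [[1,-0.015,0.1,0,0,0,0],[1,-0.015,0.1,0,0,0,0],[1,-0.015,0.1,0,0,0,0],[1,-0.015,0.1,0,0,0,0],[1,-0.015,0.1,0.05,0,0,0]],
])

```text
t: 18.02
ee_pos: [514.4, -150.8, 173.1]
orientation: [-0.371, 3.112, -0.011]
ft_force: [2.0, -11.5, 8.4]
width: 0.1
grasp_force: 5.6
```

Request:
servo_tool([
  [[1,-0.015,0.1,0.05,0,0,0],[1,-0.015,0.1,0.05,0,0,0],[1,-0.015,0.1,0.05,0,0,0],[1,-0.015,0.1,0,0,0,0],[1,-0.015,0.1,0,0,0,0]],
])

```text
t: 18.43
ee_pos: [508.3, -128.0, 176.2]
orientation: [-0.37, 3.12, 0.0]
ft_force: [-0.2, -0.6, -0.8]
width: 0.5
grasp_force: 0.0
```

Request:
servo_tool([
  [[1,-0.015,0.09,0,0,0,0],[1,-0.015,0.09,0,0,0,0],[1,-0.015,0.09,0,0,0,0],[1,-0.015,0.09,0,0,0,0],[1,-0.015,0.09,0,0,0,0]],
])

```text
t: 18.85
ee_pos: [505.4, -110.3, 175.7]
orientation: [0.37, -3.119, -0.0]
ft_force: [-1.1, 0.4, -0.5]
width: 0.6
grasp_force: 0.0
```

Request:
servo_tool([
  [[1,0,-0.2,0.4,0,0,0],[0,0,0,0.9,0,0,0],[0,0.5,0.6,0.9,0,0,0],[0,0.5,0.6,0,0,0,0],[0,0,0,0,0,0,0]],
])

```text
t: 19.27
ee_pos: [546.8, -71.4, 262.0]
orientation: [-0.371, 3.112, -0.001]
ft_force: [-0.4, -0.2, -0.9]
width: 23.5
grasp_force: 0.0
```

```bash
cat > ball.py <<'E'
from h import *
im,c,v=wristshot('w8',dict(hub=(0,-95,108)))
o=readout.get_obs();Rm=R.from_rotvec(o['orientation']).as_matrix(); print('yaw',np.arctan2(Rm[1,0],Rm[0,0]),'shift',(np.array([561.7,-38.1,0])-o['ee_pos'])[:2]/40)
h=hsv(im);H,S,V=[h[:,:,i].astype(int) for i in range(3)]
for n,p in dict(IN=(-64,-133,101),OUT=(-64,-189,91)).items():
    q=proj(c,W(*p)); u,w=int(q[0]),int(q[1]); m=np.zeros(V.shape,bool); m[max(0,w-14):w+14,max(0,u-14):u+14]=1
    print(n,q.round(0),'dark px',int(((V<45)&m).sum()),'mean V',V[m].mean() if m.any() else None)
m=((H<6)|(H>174))&(S>150)&(V>80); q=proj(c,W(0,-95,108)); u,w=int(q[0]),int(q[1])
b=blob(m,(max(0,u-90),max(0,w-90),u+90,w+90)); r=cv2.minAreaRect(b); bx=cv2.boxPoints(r); P=np.array([plane(c,p,108) for p in bx]); e=[P[1]-P[0],P[2]-P[1]]; l=max(e,key=np.linalg.norm); print([round(np.linalg.norm(k)) for k in e],'wing yaw',np.arctan2(l[1],l[0]),P.mean(0))
E
python3 ball.py
```

```text
[546.8 -71.4 262. ] [-3.710e-01  3.112e+00 -1.000e-03] [ -19.5 -125.8  262. ]
hub [358.6 276.4]
yaw -2.9033789720838974 shift [0.42754442 0.85540091]
IN [316. 187.] dark px 306 mean V 74.7079081632653
OUT [241. 178.] dark px 0 mean V 207.5612244897959
[24, 32] wing yaw 0.32643333913927464 [545.76265749 -44.05534706 108.        ]
```

The ball's dark blob is at its "in" place (316,187), and nothing is left at the "out" place. Now I grip the knob.

Request:
servo_tool([
  [[0,0.37,0.84,0,0,0,0],[0,0,0,-0.5,0,0,0],[0,0,0,-0.9,0,0,0],[0,0,0,-0.76,0,0,0],[0,0,0,0,0,0,0]],
])

```text
t: 19.73
ee_pos: [553.4, -40.0, 167.1]
orientation: [0.369, -3.109, -0.003]
ft_force: [-0.6, -0.2, -0.4]
width: 43.8
grasp_force: 0.0
```

Request:
servo_tool([
  [[0.4,0,0,0,0,0,0],[1,0,0,0,0,0,0],[1,0,0,0,0,0,0],[1,0,0,0,0,0,0],[1,0,0,0,0,0,0]],
])

```text
t: 20.15
ee_pos: [558.3, -39.6, 174.5]
orientation: [-0.367, 3.118, 0.002]
ft_force: [-3.4, 22.6, 9.5]
width: 14.2
grasp_force: 11.1
```

Request:
servo_tool([
  [[1,0.08,0,0,0,0,0],[1,0,0,0.02,0,0,0],[1,0,0,0,0,0,0]],
])

```text
t: 20.4
ee_pos: [558.8, -39.2, 174.5]
orientation: [0.369, -3.115, -0.003]
ft_force: [-9.7, 7.0, 8.8]
width: 13.7
grasp_force: 30.0
```

```bash
python3 - <<'E'
from workcell import readout
o=readout.get_obs(); print(o['moment'].round(2),o['ft_force'].round(1),o['ee_pos'].round(1),o['orientation'].round(3))
E
```

```text
[1.17 1.36 0.08] [-9.7  7.   8.8] [558.8 -39.2 174.5] [ 3.690e-01 -3.115e+00 -3.000e-03]
```

Request:
servo_tool([
  [[0.3,0,0.02,0,0,0,0],[0.3,0,0,0.02,0,0,0],[0.3,0,0,0,0,0,0],[0.3,0,0,0,0,0,0]],
])

```text
t: 20.73
ee_pos: [561.5, -39.5, 175.1]
orientation: [-0.369, 3.118, -0.001]
ft_force: [0.1, 0.7, 0.4]
width: 30.6
grasp_force: 0.0
```

Request:
servo_tool([
  [[1,0,0,0,0,0,0],[1,0,0,0,0,0,0],[1,0,0,0,0,0,0],[1,0,0,0,0,0,0],[1,0,0,0,0,0,0]],
])

```text
t: 21.15
ee_pos: [560.9, -38.6, 174.5]
orientation: [0.369, -3.12, -0.002]
ft_force: [-0.4, 5.5, 1.7]
width: 13.5
grasp_force: 30.0
```

Request:
servo_tool([
  [[1,0,0.03,0,0,0,-0.8],[1,0,0,0,0,0,-0.8],[1,0,0,0,0,0,-0.8],[1,0,0,0,0,0,-0.8],[1,0,0,0,0,0,-0.8]],
])

```text
t: 21.57
ee_pos: [560.9, -38.1, 174.5]
orientation: [-0.183, -3.136, -0.0]
ft_force: [-0.7, 0.4, 2.1]
width: 13.9
grasp_force: 30.0
```

Request:
servo_tool([
  [[1,0,0,0,0,0,-0.8],[1,0,0,0,0,0,-0.8],[1,0,0,0,0,0,-0.8],[1,0,0,0,0,0,-0.8],[1,0,0,0,0,0,-0.8]],
])

```text
t: 21.98
ee_pos: [560.9, -37.8, 174.5]
orientation: [-0.724, -3.057, -0.001]
ft_force: [0.2, 3.1, 1.1]
width: 13.5
grasp_force: 30.0
```

Request:
servo_tool([
  [[1,0,0,0,0,0,-0.8],[1,0,0,0,0,0,-0.8],[1,0,0,0,0,0,-0.8],[1,0,0,0,0,0,-0.8],[1,0,0,0,0,0,-0.8]],
])

```text
t: 22.4
ee_pos: [561.1, -37.6, 174.5]
orientation: [-1.244, -2.884, -0.001]
ft_force: [0.9, 4.4, 0.9]
width: 13.9
grasp_force: 30.0
```

```bash
cat > st.py <<'E'
from h import *
o=readout.get_obs();Rm=R.from_rotvec(o['orientation']).as_matrix(); y=np.arctan2(Rm[1,0],Rm[0,0])%(2*np.pi)
print('yaw',round(y,3),'turned deg',round(np.degrees(3.378-y),1),o['moment'].round(3),o['ft_force'].round(1),o['ee_pos'].round(1),o['t'])
ct=cam('top'); t=vision.get_image('top'); h=hsv(t); 
b=blob((h[:,:,0]>=12)&(h[:,:,0]<=24)&(h[:,:,1]>130)&(h[:,:,2]>120),(310,185,360,235)); (x,y),r=cv2.minEnclosingCircle(b); print('jar',round(x,1),round(y,1),r,C(plane(ct,(x,y),130)).round(1))
E
python3 st.py
```

```text
yaw 2.327 turned deg 60.2 [ 0.699 -0.209  0.321] [0.9 4.4 0.9] [561.1 -37.6 174.5] 22.4
jar 329.9 202.9 12.2747220993042 [  0.2  63.2 130. ]
```

Request:
servo_tool([
  [[1,0,0,0,0,0,0],[1,0,0,0,0,0,0]],
])

```text
t: 22.62
ee_pos: [561.1, -37.6, 174.5]
orientation: [-1.236, -2.888, -0.001]
ft_force: [0.8, 5.7, -0.1]
width: 13.7
grasp_force: 30.0
```

```bash
python3 st.py
```

```text
yaw 2.333 turned deg 59.9 [ 0.971 -0.248  0.085] [ 0.8  5.7 -0.1] [561.1 -37.6 174.5] 22.6167
jar 329.9 202.9 12.2747220993042 [  0.2  63.2 130. ]
```

Request:
servo_tool([
  [[1,0,0,0,0,0,-0.8],[1,0,0,0,0,0,-0.8],[1,0,0,0,0,0,0],[1,0,0,0,0,0,0]],
])

```text
t: 23.0
ee_pos: [561.2, -37.5, 174.5]
orientation: [-1.435, -2.795, -0.001]
ft_force: [1.0, 6.5, -0.3]
width: 14.0
grasp_force: 30.0
```

```bash
python3 st.py
```

```text
yaw 2.193 turned deg 67.9 [ 1.023 -0.306  0.231] [ 1.   6.5 -0.3] [561.2 -37.5 174.5] 23.0
jar 329.9 202.9 12.2747220993042 [  0.2  63.2 130. ]
```

The jar is home in the vee: it no longer moves, while the load rose from about 3 to 12 N over 8°. I turn 8° further, to about 6 mm, so that it settles on a click between 3 and 6 mm.

Request:
servo_tool([
  [[1,0,0,0,0,0,-0.5],[1,0,0,0,0,0,-0.5],[1,0,0,0,0,0,-0.6],[1,0,0,0,0,0,0],[1,0,0,0,0,0,0]],
])

```text
t: 23.47
ee_pos: [561.3, -37.5, 174.5]
orientation: [1.626, 2.688, 0.002]
ft_force: [1.9, 6.5, -0.2]
width: 13.9
grasp_force: 30.1
```

```bash
python3 st.py
```

```text
yaw 2.054 turned deg 75.9 [ 1.122 -0.385  0.412] [ 1.9  6.5 -0.2] [561.3 -37.5 174.5] 23.4667
jar 329.9 202.9 12.2747220993042 [  0.2  63.2 130. ]
```

Request:
servo_tool([
  [[0,0,0,0,0,0,0],[0,0,0,0,0,0,0],[0,0,0,0,0,0,0],[0,0,0,0.4,0,0,0],[0,0,0,0.9,0,0,0]],
])

```text
t: 23.93
ee_pos: [558.4, -38.3, 223.2]
orientation: [-1.625, -2.68, 0.007]
ft_force: [-0.2, -0.3, 0.8]
width: 42.5
grasp_force: 0.0
```

Request:
servo_tool([
  [[0,-0.3,-0.5,0.9,0,0,0],[0,-0.5,-0.8,0.6,0,0,0],[0,-0.5,-0.8,0,0,0,0],[0,0,0,0,0,0,0]],
])

```text
t: 24.27
ee_pos: [508.5, -123.2, 285.5]
orientation: [1.631, 2.683, -0.002]
ft_force: [-0.0, -0.3, -0.4]
width: 43.8
grasp_force: 0.0
```

```bash
python3 ball.py; python3 - <<'E'
from h import *
c=cam('wrist')
v=cv2.imread('pics/w8.png'); q=proj(c,W(0,0,60)); print(q)
ps=np.array([proj(c,W(*p)) for p in [(-40,-40,60),(40,-40,60),(-40,45,60),(40,45,60),(-64,-140,100)]]); print(ps.round(0))
lo=np.clip(ps.min(0)-25,0,None).astype(int); hi=np.clip(ps.max(0)+25,0,[640,480]).astype(int); cr=v[lo[1]:hi[1],lo[0]:hi[0]]
s=min(800/cr.shape[1],600/cr.shape[0]); cv2.imwrite('pics/w8c.png',cv2.resize(cr,None,fx=s,fy=s,interpolation=cv2.INTER_CUBIC)); print(lo,hi,s)
E
```

```text
[ 508.5 -123.2  285.5] [ 1.631e+00  2.683e+00 -2.000e-03] [ -65.1 -171.5  285.5]
hub [436.  175.7]
yaw 2.047954672847288 shift [1.30880521 2.08997513]
IN [340. 194.] dark px 232 mean V 105.54336734693878
OUT [317. 253.] dark px 0 mean V 225.70280612244898
[25, 49] wing yaw -0.9880985190380922 [553.92134981 -40.14071933 108.        ]
[463.25251104  59.92293935]
[[399.  93.]
 [485. 125.]
 [442. -20.]
 [534.  19.]
 [335. 204.]]
[309   0] [558 228] 2.6315789473684212
```

View pics/w8c.png

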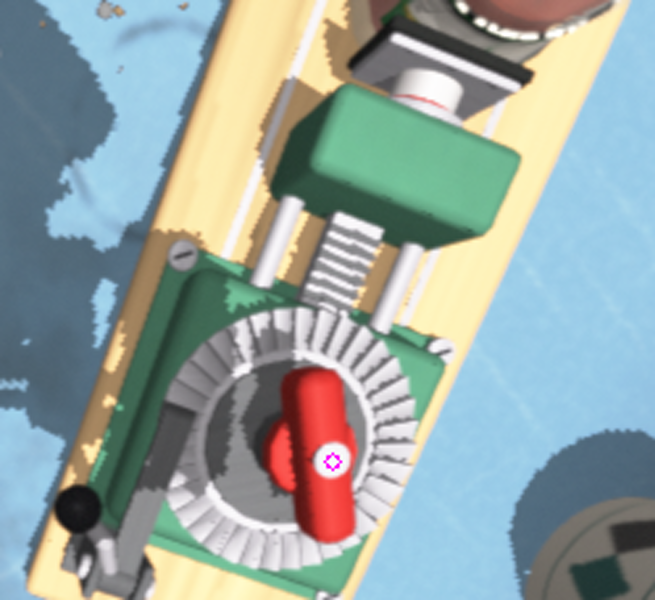

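The last view shows the pawl lying in the teeth at crop (165,440), the pad against the jar, and only a thin sliver of the red ring left at the collar (420,100). That is about half pressed in. I hand the job in.

```bash
python3 -c "
from workcell import close_job; print(close_job())"
```

```text
the job is handed in; nothing more can be done
None
```

The chilli jar is clamped upright against the vee, with the pawl in the teeth and the pad spring pressed in about half way (an estimated 4–5 mm), and I handed the job in at about 24 s; the result was not shown.

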